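Colour check of a glazed test tile

ROBOT

A 6-joint arm with a two-finger parallel gripper is mounted at the origin on the work surface. World frame = base frame: x ahead of the robot, y to its left, z up, the work surface at z = 0. Lengths are in m, angles in rad, forces in N, time in s.
With the tool pointing down it reaches from about 0.375 to 0.9 m from the base axis. Payload 3.1 kg.
Tool frame: the origin (TCP) lies at the very end of the fingers, on their centre line; the grasp point (between the pads) lies 19 mm behind it; z points along the fingers, y is the line along which they close (so a half turn about z gives the same grasp; the last joint's range is limited). The gripper opens to 87 mm and grips with 3 to 60 N. Pads are 19 mm wide; open, the fingers measure 117 mm over their backs; the gripper's body (75 mm by 190 mm) begins 51 mm behind the grasp point.
Start: joints at [1.101, 0.527, 1.433, -0, 1.181, -0.178], TCP at [0.18, 0.599, 0.223] pointing down, gripper open.
Joint ranges: [-3.08, 3.08], [-0.75, 2.2], [0.22, 2.44], [-1.43, 4.57], [0, 2.65], [-2.85, 2.85]. Speed limits (rad/s): [2.79, 2.79, 3.14, 3.14, 3.14, 3.14].

INTERFACE

Orientations are given as a unit quaternion [x, y, z, w].
In Python, from rig import robot gives the robot as it stands. The module is installed in compiled form; this text tells all that it offers.
- The arm moves only by the tool servo_tool, never from a script. Its argument "rows" is one flat list of numbers, 5 for each row, row after row: the closure, from -1 (fully open) to 1 (shut), so that 0 is half open, then the shift along the tool's x, y, z in m, then the turn about the tool's z in degrees. A call has 1 to 5 rows; each row shifts and turns the commanded pose from where the row before left it, along the tool's axes as they then stand; what a row does not reach is not made up. A row lasts 1/12 s, in which the tool goes at most 41.7 mm and 7.16 degrees, less where a joint would pass 70% of its speed; a pose out of reach is approached as far as the arm can. A call with a gripper value outside its range is refused whole. The fingers move at their own pace and stop on an object; "newtons" is the grip in N (left out, the last holds). Time passes only in rows, so rows that do not move let the fingers close. It gives the time, the measured TCP pose, the force, the opening and the grip force at its end, in the units of the state.
- robot.get_obs(): the state, without advancing time (a new reading comes with each control period).
- robot.camera(name): name is "side" or "top" or "wrist"; returns a dict with "pixels" (400x640x3 uint8, red, green, blue), "intrinsics" (3x3 intrinsics, pixels), "rvec" (rotation vector, rad) and "tvec" (3), from world to camera coordinates, as OpenCV has them; the wrist camera has in their place "mount" (4x4, takes a point from camera to tool coordinates, whose origin is the TCP and whose axes are the flange's). Camera axes: x right, y down, z forward; pixel columns grow to the right and rows downward; lengths in m; the calibration is good to about 2 mm. A picture is of the moment at which its call begins: read the wrist's pose just before it. There is no depth.
- robot.hand_in(): hands the job in; it is judged then, once.
Trained networks look in a picture, given as the dict that the camera call returned (one of the last four; its "shot" number tells which), for a name from the list of things; names that differ only in an ending like _2 or _b are one class to them, and where a whole thing is asked for, a point or a joint stands for the part that bears it (a point fixed in the world has none). Each returns a list of dicts, best first, with "score" (0 to 1); they miss things now and then, are a little off and sometimes report something else, mostly with a low value. They report only what shows in the picture. A call takes as long as a camera call. They do not tell look-alikes from the thing itself.
- robot.spot_in(picture, query): "at" ([x, y, z] in m, in world coordinates, good to about 4 mm: the middle of the surface that is visible of it).
- robot.outline_of(picture, query): "region" (400x640 bool, what is visible of it).
- robot.place_of(picture, query): "at" ([x, y, z] in m, in world coordinates, good to about 4 mm: a listed point, or the origin of a listed thing).
The state is a dict: "time": time; "q": joint angles; "joint_velocities": joint speeds; "joint_torque": joint torques, N m; "position": TCP position; "tool_rot": TCP orientation; "ft_force": force on the tool from outside, world axes, zero at the start; "moment": the same for the moment, N m; "grip_width": finger opening in m; "grip_force": force on a finger pad.
Only numpy, scipy, OpenCV 4.12 (cv2) and the standard library are available. Lean on these libraries where they do the work, as an engineer would, in place of code of your own. Each camera call takes 0.05 s, during which the arm holds its last target. There are 200 camera calls.

TASK

Fold the open hold-down frame fully down onto the turquoise test tile on its sloping rest; then take the colour probe out of its stand and press its sprung nose lightly onto the white dot in the black ring on the tile, with the probe square to the tile's sloping face and the nose about half pushed in. Finish while still holding the probe there with the gripper, the probe clear of the frame; leave the pencil pot, bowl and paint jar where they are.

Things in the scene. Friction and masses are not known exactly. Their poses are not given: they have to be found in the camera images.
- spot (a point): Marked spot: white dot 24 mm across with a black ring (32 mm outside) around it, flat on the tile's face, 12 mm down the slope and 12 mm towards +y from the tile's centre. z is the outward normal of the face, which slopes 20 degrees with its low edge towards the robot; x points up the slope, y level across it.
- tile: Turquoise tile 100 x 100 x 8 mm, rigid, fixed on the sloping plywood rest (base 170 x 140 mm, fixed to the table at a new place and yaw each start). Origin at the centre of its underside, axes as for spot.
- frame (a joint): Hold-down frame, hinged along the tile's upper edge: 0 rad = shut on the tile, grows as it swings up and away from the robot; starts at 1.45 to 1.85 (1.92 is upright). Stops firmly at 0. The hinge is stiff (0.14 N m of friction): the frame (110 g) stays where it is left; 1 to 2 N at the tab move it.
- frame_hinge (a point): Middle of the frame's hinge axis, fixed to the rest, in the plane of the frame's underside (the face that meets the tile). z vertical, y along the level hinge axis, x level, away from the robot. At joint value q the frame points from here along (-cos(q-0.349), 0, sin(q-0.349)) in these axes.
- frame_tab (a point): Middle of the red push tab at the frame's free end, 137 mm from the hinge axis, half-way through its thickness; moves with the frame. Tab 50 mm wide, 6 mm thick, from 122 to 152 mm from the hinge. Push it on its far face, the one that is on top when shut. Frame: aluminium, 116 mm wide, 6 mm thick, window 88 mm wide from 18 to 104 mm from the hinge.
- probe_center (a point): Centre of the colour probe, a black square bar 32 x 32 x 90 mm with an orange band near the top, about 150 g, upright in its stand at the start, z along the bar towards its top, x and y square to its flat sides. Loose; grip it by two opposite flat sides at this height. The bar reaches 45 mm above and below this point; its nose sticks out of the lower end.
- probe_tip (a point): Lower end of the probe's nose, a steel pin 10 mm across on the bar's axis that sticks out 24 mm beyond the bar's lower end when free (so 69 mm below the probe's centre). Moves with the nose.
- nose (a joint): How far the sprung nose is pushed into the probe: 0 = fully out, 0.012 m = at its stop. The spring takes about 1 N to start and 350 N/m beyond: about 3.2 N at half, 5.3 N at the stop. Pushing hard on the stop would mark the glaze.
- probe: The colour probe; origin at the centre of the bar's lower end, z towards its top.
- stand: Grey probe stand, fixed to the table, 90 x 90 mm and 34 mm high with a low square collar (44 mm outside, 2 mm play all round the probe) up to 48 mm above the table. The probe's bar stands on it with 14 mm inside the collar and its nose hanging free in a hole below: lift straight up at least 45 mm to clear. Origin at the centre of its underside. It may swap places with the pencil pot.
- pencil_pot: Pink pot 68 mm across, 75 mm high (pencils to 130 mm), loose; leave alone. Origin under its centre.
- bowl: Turquoise bowl 110 mm across, 60 mm high, loose; leave alone. Origin under its centre.
- paint_jar: Red paint jar with white cap, 60 mm across, 75 mm high, loose; leave alone. Origin under its centre.
There are look-alikes about, which are no part of the job. Of the things that look like the part that bears spot, the smallest one is meant.

How it is judged:
By the outcome, as a careful person would: the job done as asked, in the order asked, and still so for the second after the job is handed in, while the arm keeps its last pose, push and grip.
It also fails if it takes over 58 s, if anything falls off the work surface, if the arm or the gripper's body presses on something with over 40 N, if the wrist force passes 120 N, or if a joint passes its speed limit or range.

## Working session

There is one attempt and no reset: what is moved stays moved. The work goes in short steps, Python scripts to look and compute and a tool call to move; the robot and the scene stay as the last step left them, time stands still between calls to the robot, and variables do not carry over. Pictures are saved under pics/ and viewed, at most 10 in all, crops included, and the job is handed in when it is done.

Besides the shell and the picture viewer there is one more tool, called as name(argument=value, ...) on one line, values as JSON. servo_tool: Moves the arm, as the interface text tells. Its arguments: {"type":"object","properties":{"rows":{"type":"array","items":{"type":"number"}},"newtons":{"type":"number"}},"required":["rows"]}

```bash
mkdir -p pics; cat > h.py <<'E'
from rig import robot
import numpy as np, cv2
from scipy.spatial.transform import Rotation as R
def save(p,n): cv2.imwrite(f'pics/{n}.png',p['pixels'][:,:,::-1])
def proj(p,X): return cv2.projectPoints(np.array(X,float).reshape(-1,3),np.array(p['rvec'],float),np.array(p['tvec'],float),np.array(p['intrinsics'],float),None)[0].reshape(-1,2)
E
python3 - <<'E'
from h import *
o=robot.get_obs(); print(o['time'],o['position'],o['tool_rot'])
ps={}
for n in('side','top'):
    p=robot.camera(n); ps[n]=p; save(p,n+'0')
    for q in('spot','tile','frame_hinge','frame_tab','probe_center','probe_tip','stand','pencil_pot','bowl','paint_jar'):
        try: print(n,q,[(np.round(d['at'],3).tolist(),round(d['score'],2),proj(p,d['at']).round().astype(int).tolist()[0]) for d in robot.place_of(p,q)[:4]])
        except Exception as e: print(n,q,e)
cv2.imwrite('pics/both.png',np.vstack([cv2.resize(ps[n]['pixels'][:,:,::-1],(480,300)) for n in ps]))
E
```

```text
0.0 [0.17944294 0.59793418 0.2215748 ] [ 1.45362164e-01  9.89377939e-01 -1.01594878e-03 -3.21997173e-04]
side spot [([0.518, -0.517, 0.08], 0.76, [445, 284]), ([0.257, -0.225, 0.082], 0.72, [276, 259]), ([0.56, 0.003, 0.065], 0.65, [318, 173])]
side tile [([0.278, -0.235, 0.077], 0.72, [286, 259]), ([0.574, -0.009, 0.058], 0.62, [325, 175]), ([0.533, -0.535, 0.071], 0.58, [455, 288])]
side frame_hinge [([0.351, -0.241, 0.112], 0.78, [312, 237]), ([0.603, -0.556, 0.115], 0.58, [487, 266]), ([0.63, -0.009, 0.087], 0.57, [339, 161])]
side frame_tab [([0.59, -0.006, 0.22], 0.94, [328, 126]), ([0.435, -0.508, 0.057], 0.82, [415, 306]), ([0.18, -0.242, 0.056], 0.69, [253, 286])]
side probe_center [([0.433, 0.285, 0.08], 0.65, [236, 143])]
side probe_tip []
side stand [([0.432, 0.287, -0.0], 0.73, [239, 163])]
side pencil_pot [([0.494, -0.288, 0.003], 0.77, [366, 252])]
side bowl [([0.63, -0.221, 0.002], 0.69, [385, 218])]
side paint_jar [([0.658, 0.298, -0.002], 0.83, [291, 140])]
top spot [([0.255, -0.22, 0.084], 0.97, [360, 289]), ([0.52, -0.518, 0.081], 0.81, [478, 184]), ([0.558, 0.006
[... 152 characters left out ...]
0.7, [278, 160])]
top frame_hinge [([0.602, -0.552, 0.116], 0.89, [496, 149]), ([0.346, -0.238, 0.114], 0.84, [370, 250]), ([0.632, -0.01, 0.086], 0.56, [278, 134]), ([0.496, -0.29, -0.001], 0.15, [382, 196])]
top frame_tab [([0.178, -0.239, 0.056], 0.77, [366, 322]), ([0.591, -0.008, 0.224], 0.68, [271, 129]), ([0.438, -0.51, 0.058], 0.6, [473, 217])]
top probe_center [([0.436, 0.288, 0.077], 0.91, [151, 208])]
top probe_tip []
top stand [([0.436, 0.287, -0.004], 0.77, [165, 212]), ([0.436, 0.286, 0.032], 0.67, [159, 210])]
top pencil_pot [([0.496, -0.285, 0.0], 0.85, [380, 196])]
top bowl [([0.635, -0.222, -0.004], 0.73, [357, 147])]
top paint_jar [([0.649, 0.3, -0.001], 0.95, [168, 135])]
```

View pics/side0.png

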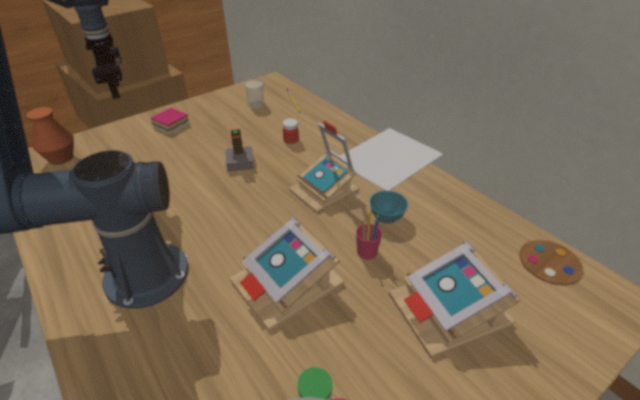

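View pics/top0.png

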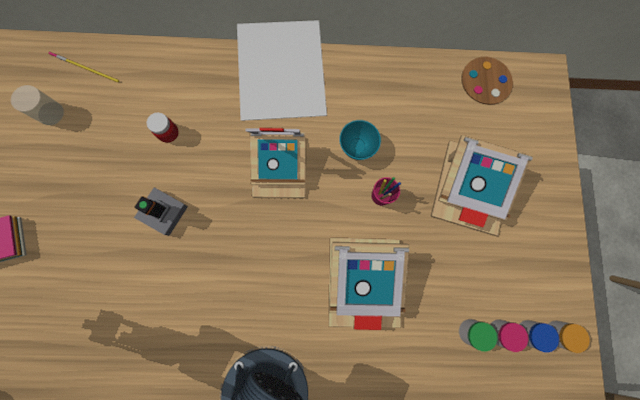

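The top view shows three tile rests: a small one at (278,160) with its frame open, and two larger ones with frames shut at (370,281) and (484,178). The small one is meant, because it has the smallest tile and its frame is open. The probe stands at (151,208) and the pot at (385,190). I'll confirm with a crop and measure the yaws.

```bash
cat >> h.py <<'E'
def cam(p,T=None):
    "returns K, Rwc (cam->world), camera centre"
    K=np.array(p['intrinsics'],float)
    if T is None:
        Rm=cv2.Rodrigues(np.array(p['rvec'],float))[0]; return K,Rm.T,-Rm.T@np.array(p['tvec'],float).ravel()
    M=T@np.array(p['mount'],float); return K,M[:3,:3],M[:3,3]
def tcp(o):
    T=np.eye(4);T[:3,:3]=R.from_quat(o['tool_rot']).as_matrix();T[:3,3]=o['position'];return T
def onplane(c,uv,P,n):
    K,Rw,C=c; uv=np.asarray(uv,float).reshape(-1,2)
    d=(Rw@np.linalg.inv(K)@np.c_[uv,np.ones(len(uv))].T).T
    return C+d*(((np.array(P)-C)@n)/(d@n))[:,None]
def rect(c,m,P,n,ex,ey):
    "min-area rectangle of mask m on plane, in axes ex,ey about P: centre(mm),size(mm),angle"
    cs=max(cv2.findContours(m.astype(np.uint8),0,1)[0],key=cv2.contourArea)[:,0]
    X=onplane(c,cs,P,n)-P
    return cv2.minAreaRect((np.c_[X@ex,X@ey]*1000).astype(np.float32))
E
python3 - <<'E'
from h import *
s=np.sin(.349);c0=np.cos(.349)
p=robot.camera('top');c=cam(p)
P=np.array([.574,-.007,.067])
for d in robot.outline_of(p,'tile'):
    m=d['region'];v,u=np.argwhere(m).mean(0)
    print('tile',d['score'],u,v,m.sum())
    if abs(u-278)<25 and abs(v-160)<25:
        for psi in(0,):
            print(rect(c,m,P,np.array([-s,0,c0]),np.array([c0,0,s]),np.array([0,1.,0])))
for d in robot.outline_of(p,'stand')[:2]:
    print('stand',d['score'],rect(c,d['region'],np.array([.435,.287,.034]),np.array([0,0,1.]),np.array([1.,0,0]),np.array([0,1.,0])))
im=p['pixels'][:,:,::-1]
a=cv2.resize(im[110:210,235:320],None,fx=5,fy=5,interpolation=2);b=cv2.resize(im[175:245,125:195],None,fx=5,fy=5,interpolation=2)
cv2.imwrite('pics/crop.png',np.hstack([a,np.vstack([b,np.zeros((150,350,3),np.uint8)])]))
E
```

```text
tile 0.91 368.7993326978074 281.33651096282176 2098
tile 0.62 276.7948232323232 158.3314393939394 1584
((-0.534912109375, -0.4290618896484375), (101.51932525634766, 99.71012878417969), 1.817028522491455)
tile 0.61 486.60480572597135 178.29089979550102 1956
tile 0.59 272.74048442906576 130.67128027681662 289
stand 0.67 ((-1.6573848724365234, -4.506446838378906), (102.80976867675781, 91.12625885009766), 61.864479064941406)
stand 0.39 ((225.40823364257812, -275.621337890625), (17.59087371826172, 138.98243713378906), 0.42646366357803345)
```

View pics/crop.png

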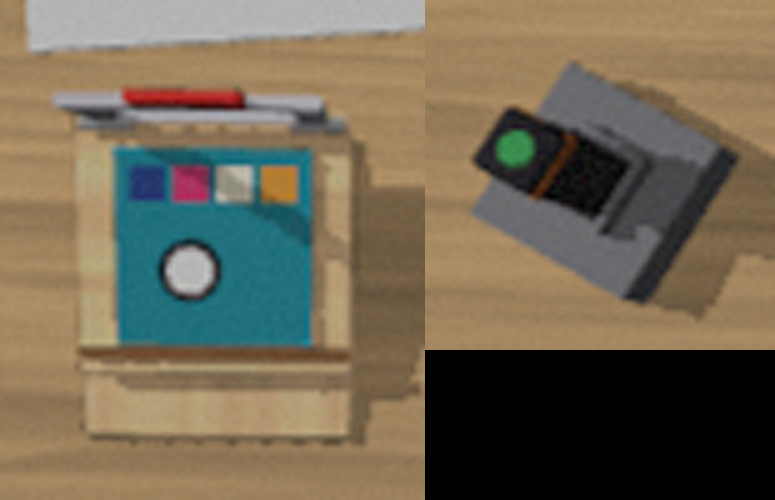

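The crop confirms it: the small tile is at the left, with its frame open and the red tab on top. The probe has a green top and stands in a stand turned about 60°. Now I'll go behind the tab.

servo_tool(rows=[1,-0.031,-0.022,-0.005,0,1,-0.031,-0.022,-0.005,0,1,-0.031,-0.022,-0.005,0,1,-0.031,-0.022,-0.005,0,1,-0.031,-0.022,-0.005,0], newtons=10)

```text
time: 1.67
position: [0.2973, 0.4473, 0.2479]
tool_rot: [0.145, 0.989, 0.0, 0.0]
ft_force: [0.2, 0.0, 0.3]
grip_width: 0.0614
grip_force: 0.0
```

servo_tool(rows=[1,-0.031,-0.022,-0.005,0,1,-0.031,-0.022,-0.005,0,1,-0.031,-0.022,-0.005,0,1,-0.031,-0.022,-0.005,0,1,-0.031,-0.022,-0.005,0])

```text
time: 2.08
position: [0.4142, 0.2971, 0.2731]
tool_rot: [0.145, 0.989, 0.0, 0.0]
ft_force: [0.3, -0.5, -1.0]
grip_width: 0.0281
grip_force: 0.0
```

servo_tool(rows=[1,-0.031,-0.022,-0.005,0,1,-0.031,-0.022,-0.005,0,1,-0.031,-0.022,-0.005,0,1,-0.031,-0.022,-0.005,0,1,-0.031,-0.022,-0.005,0])

```text
time: 2.5
position: [0.5311, 0.147, 0.298]
tool_rot: [0.146, 0.989, 0.0, 0.0]
ft_force: [0.7, -0.1, -0.3]
grip_width: 0.0013
grip_force: 0.0
```

servo_tool(rows=[1,-0.031,-0.022,-0.005,0,1,-0.031,-0.022,-0.005,0,1,-0.031,-0.022,-0.005,-6,1,-0.031,-0.022,-0.005,-6,1,0,0,0,-6])

```text
time: 2.92
position: [0.6321, 0.025, 0.3184]
tool_rot: [-0.011, 1.0, -0.002, 0.003]
ft_force: [1.0, -0.6, -0.3]
grip_width: 0.0002
grip_force: 0.0
```

```bash
python3 - <<'E'
from h import *
o=robot.get_obs();print(o['position'],o['tool_rot'],o['q'][5])
p=robot.camera('wrist');save(p,'w1');c=cam(p,tcp(o))
for q in('frame_tab','frame_hinge','spot','tile'):
    print(q,[(np.round(d['at'],3).tolist(),round(d['score'],2)) for d in robot.place_of(p,q)[:2]])
for n in('side','top'):
    p=robot.camera(n)
    for q in('frame_tab','frame_hinge'):
        print(n,q,[(np.round(d['at'],3).tolist(),round(d['score'],2)) for d in robot.place_of(p,q)[:4] if abs(d['at'][0]-.6)<.06 and abs(d['at'][1])<.06])
E
```

```text
[0.63211655 0.02498985 0.3183754 ] [-0.0109522   0.99993205 -0.00200038  0.0034552 ] -1.7275866681807714
frame_tab [([0.592, -0.01, 0.22], 0.76)]
frame_hinge [([0.629, -0.008, 0.085], 0.86)]
spot [([0.558, 0.002, 0.063], 0.62)]
tile [([0.572, -0.012, 0.063], 0.81)]
side frame_tab [([0.586, -0.009, 0.219], 0.74), ([0.562, -0.002, 0.067], 0.72)]
side frame_hinge [([0.63, -0.009, 0.088], 0.82), ([0.563, 0.002, 0.071], 0.57)]
top frame_tab [([0.593, -0.011, 0.219], 0.84)]
top frame_hinge [([0.632, -0.008, 0.086], 0.87)]
```

View pics/w1.png

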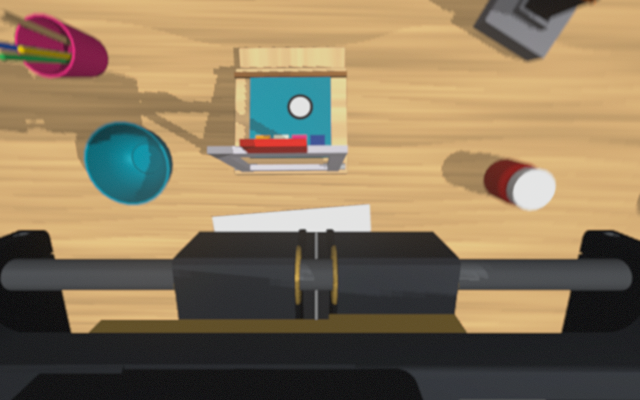

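servo_tool(rows=[1,0,-0.035,0,0,1,0,0,0.0345,0,1,0,0,0.0345,0,1,0,0,0.0345,0,1,0.015,0,0,0])

```text
time: 3.88
position: [0.6097, -0.0034, 0.2061]
tool_rot: [-0.011, 1.0, 0.001, -0.006]
ft_force: [-0.1, -0.3, -0.1]
grip_width: 0.0008
grip_force: 0.0
```

servo_tool(rows=[1,0.0175,0,0.003,0,1,0.0175,0,0.0035,0,1,0.0145,0,0.01,0,1,0.0145,0,0.01,0,1,0.0115,0,0.014,0])

```text
time: 4.3
position: [0.5368, -0.0054, 0.1743]
tool_rot: [-0.011, 1.0, -0.0, 0.001]
ft_force: [-0.4, -0.4, 0.7]
grip_width: 0.0007
grip_force: 0.3
```

```bash
python3 - <<'E'
from h import *
o=robot.get_obs();print(o['position'],o['ft_force'])
for n in('side','top'):
    p=robot.camera(n)
    print(n,[(np.round(d['at'],3).tolist(),round(d['score'],2)) for d in robot.place_of(p,'frame_tab')[:4]])
o=robot.get_obs();print(o['position'],o['ft_force'])
E
```

```text
[ 0.53681135 -0.00542879  0.17431655] [-0.35752607 -0.3821598   0.69741171]
side [([0.178, -0.242, 0.057], 0.89), ([0.44, -0.51, 0.056], 0.74), ([0.523, -0.009, 0.17], 0.51)]
top [([0.178, -0.237, 0.057], 0.7), ([0.439, -0.513, 0.061], 0.69), ([0.524, -0.014, 0.17], 0.55), ([0.647, 0.298, -0.002], 0.22)]
[ 0.53758381 -0.00553467  0.17393527] [-0.33008941 -0.70797473 -0.33995311]
```

servo_tool(rows=[1,0.0125,0,0.014,0,1,0.008,0,0.016,0,1,0.007,0,0.016,0,1,0.003,0,0.0175,0,1,0.002,0,0.0175,0])

```text
time: 4.92
position: [0.5064, -0.0066, 0.093]
tool_rot: [-0.011, 1.0, -0.0, 0.002]
ft_force: [0.4, -0.0, 0.3]
grip_width: 0.0003
grip_force: 0.4
```

servo_tool(rows=[1,0,0,0.012,0,1,0,0,0.012,0,1,-0.001,0,0.01,0,1,0,0,0.006,0,1,0,0,0,0])

```text
time: 5.33
position: [0.5077, -0.0066, 0.0537]
tool_rot: [-0.011, 1.0, -0.0, 0.002]
ft_force: [-0.7, 0.8, 8.3]
grip_width: 0.0007
grip_force: 4.2
```

servo_tool(rows=[1,0,0,0.002,0,1,0,0,0.002,0,1,0,0,0,0])

```text
time: 5.58
position: [0.5079, -0.0066, 0.0529]
tool_rot: [-0.011, 1.0, -0.001, 0.003]
ft_force: [-5.2, 0.9, 31.4]
grip_width: 0.0004
grip_force: 15.8
```

```bash
python3 - <<'E'
from h import *
o=robot.get_obs();print(o['position'],o['ft_force'])
for n in('side','top'):
    p=robot.camera(n)
    print(n,[(np.round(d['at'],3).tolist(),round(d['score'],2)) for d in robot.place_of(p,'frame_tab')[:4]])
    print(n,[(np.round(d['at'],3).tolist(),round(d['score'],2)) for d in robot.place_of(p,'frame_hinge')[:4]])
im=p['pixels'][:,:,::-1]
E
```

```text
[ 0.50793927 -0.00664978  0.05286345] [-5.22029938  0.93861967 31.36745813]
side [([0.499, -0.011, 0.043], 0.97), ([0.436, -0.508, 0.058], 0.89), ([0.177, -0.243, 0.056], 0.64), ([0.494, -0.288, 0.002], 0.44)]
side [([0.352, -0.242, 0.114], 0.87), ([0.632, -0.011, 0.086], 0.61), ([0.435, 0.288, 0.033], 0.27)]
top [([0.438, -0.509, 0.058], 0.9), ([0.177, -0.238, 0.055], 0.89)]
top [([0.342, -0.238, 0.116], 0.85), ([0.603, -0.554, 0.114], 0.76)]
```

servo_tool(rows=[1,0,0,-0.006,0,1,0,0,-0.034,0,1,0,0,-0.04,0,-1,0.005,0.01,-0.035,0,-1,0.01,0.03,-0.025,0], newtons=10)

```text
time: 6.3
position: [0.4942, 0.0308, 0.1925]
tool_rot: [-0.009, 1.0, -0.001, 0.005]
ft_force: [1.8, 0.4, -0.2]
grip_width: 0.0075
grip_force: 0.0
```

servo_tool(rows=[-1,0.005,0.034,-0.016,0,-1,0.005,0.034,-0.016,0,-1,0.005,0.034,-0.016,0,-1,0.005,0.034,-0.016,0,-1,0.005,0.034,-0.016,0])

```text
time: 6.72
position: [0.4609, 0.2045, 0.2704]
tool_rot: [-0.011, 1.0, 0.0, 0.001]
ft_force: [0.7, 0.6, -0.4]
grip_width: 0.0393
grip_force: 0.0
```

servo_tool(rows=[-1,0,0.034,0,5.8,-1,0,0.032,0,5.8,-1,0,0,0,5.8,-1,0,0,0,5.8,-1,0,0,0,5.8])

```text
time: 7.13
position: [0.4629, 0.2699, 0.2692]
tool_rot: [0.241, 0.971, 0.0, 0.001]
ft_force: [0.1, -0.3, 1.2]
grip_width: 0.0724
grip_force: 0.0
```

```bash
python3 - <<'E'
from h import *
o=robot.get_obs();T=tcp(o);print(T.round(4),o['q'])
p=robot.camera('wrist');save(p,'w2');c=cam(p,T)
for q in('probe_center','stand'):
    print(q,[(np.round(d['at'],3).tolist(),round(d['score'],2)) for d in robot.place_of(p,q)[:2]])
ex,ey,ez=np.eye(3)
for d in robot.outline_of(p,'stand')[:1]:
    print('stand',d['score'],rect(c,d['region'],np.array([.435,.287,.034]),ez,ex,ey))
for d in robot.outline_of(p,'probe')[:1]:
    print('probe',d['score'],rect(c,d['region'],np.array([.435,.287,.124]),ez,ex,ey))
E
```

```text
[[-8.839e-01  4.677e-01  1.600e-03  4.629e-01]
 [ 4.677e-01  8.839e-01  4.000e-04  2.699e-01]
 [-1.200e-03  1.100e-03 -1.000e+00  2.692e-01]
 [ 0.000e+00  0.000e+00  0.000e+00  1.000e+00]] [ 3.19365426e-01  3.51637464e-01  1.60013936e+00 -1.08469383e-04
  1.18820547e+00 -7.64728809e-01]
probe_center [([0.432, 0.29, 0.075], 0.83)]
stand []
stand 0.8 ((0.10545158386230469, -0.3967742919921875), (91.70586395263672, 92.30094146728516), 63.91958999633789)
probe 0.69 ((-2.2102608680725098, 0.9970016479492188), (31.359355926513672, 34.99831771850586), 62.15407943725586)
```

View pics/w2.png

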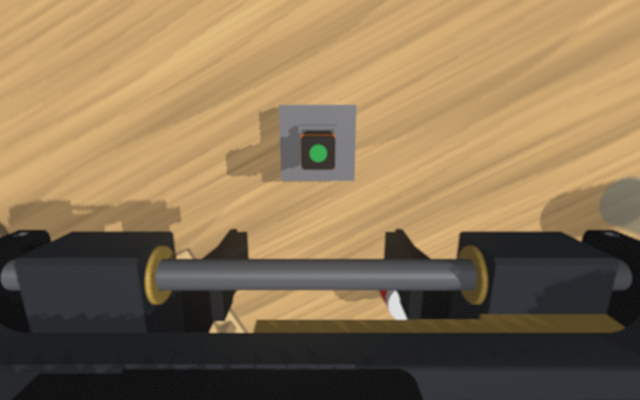

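servo_tool(rows=[-1,0.0331,0.0018,0,0,-1,0,0,0.036,0,-1,0,0,0.036,0,-1,0,0,0.036,0,-1,0,0,0.036,0])

```text
time: 7.8
position: [0.4346, 0.2858, 0.1239]
tool_rot: [0.239, 0.971, 0.001, 0.001]
ft_force: [0.7, -0.0, -0.2]
grip_width: 0.0873
grip_force: 0.0
```

servo_tool(rows=[-1,0,0,0.036,0,-1,0,0,0.017,0,-1,0,0,0.01,0,-1,0,0,0,0])

```text
time: 8.13
position: [0.4332, 0.285, 0.0597]
tool_rot: [0.239, 0.971, -0.001, -0.002]
ft_force: [0.5, -0.4, 0.3]
grip_width: 0.0869
grip_force: 0.0
```

```bash
python3 - <<'E'
from h import *
o=robot.get_obs();T=tcp(o);print(T.round(4),o['ft_force'])
p=robot.camera('wrist');save(p,'w3')
print([(np.round(T[:3,:3].T@(np.array(d['at'])-T[:3,3]),3).tolist(),round(d['score'],2)) for d in robot.place_of(p,'probe_center')[:2]])
E
```

```text
[[-0.8854  0.4647 -0.0036  0.4332]
 [ 0.4648  0.8854 -0.0014  0.285 ]
 [ 0.0025 -0.0029 -1.      0.0597]
 [ 0.      0.      0.      1.    ]] [ 0.5160111 -0.3567006  0.2724144]
[([0.003, 0.002, -0.015], 0.61)]
```

servo_tool(rows=[-1,0.002,0.001,-0.002,0,1,0,0,0,0,1,0,0,0,0,1,0,0,0,0,1,0,0,0,0], newtons=8)

```text
time: 8.65
position: [0.4331, 0.2876, 0.0643]
tool_rot: [0.239, 0.971, 0.0, 0.001]
ft_force: [0.7, -0.1, -0.1]
grip_width: 0.0681
grip_force: 0.0
```

servo_tool(rows=[1,0,0,0,0,1,0,0,0,0,1,0,0,0,0,1,0,0,0,0,1,0,0,0,0])

```text
time: 9.07
position: [0.4327, 0.2874, 0.0634]
tool_rot: [0.24, 0.971, -0.0, -0.0]
ft_force: [0.9, 0.3, -0.3]
grip_width: 0.0348
grip_force: 0.0
```

servo_tool(rows=[1,0,0,0.001,0,1,0,0,0,0,1,0,0,0,0])

```text
time: 9.32
position: [0.4329, 0.2875, 0.0629]
tool_rot: [0.239, 0.971, 0.0, 0.0]
ft_force: [-1.2, 0.2, 5.3]
grip_width: 0.0318
grip_force: 8.0
```

servo_tool(rows=[1,0,0,-0.01,0,1,0,0,-0.01,0,1,0,0,-0.01,0,1,0,0,0,0])

```text
time: 9.65
position: [0.4341, 0.288, 0.0947]
tool_rot: [0.239, 0.971, 0.001, 0.002]
ft_force: [0.0, -0.2, -0.7]
grip_width: 0.0321
grip_force: 8.0
```

```bash
python3 - <<'E'
from h import *
o=robot.get_obs();print(o['position'],o['ft_force'],o['grip_width'],o['grip_force'])
p=robot.camera('side')
for q in('probe_center','probe_tip','probe'):print(q,[(np.round(d['at'],3).tolist(),round(d['score'],2)) for d in robot.place_of(p,q)[:2]])
a=cv2.resize(p['pixels'][100:200,180:300,::-1],None,fx=5,fy=5,interpolation=2);cv2.imwrite('pics/s4.png',a)
E
```

```text
[0.43406098 0.28803452 0.09472931] [ 0.04801707 -0.23759012 -0.71667065] 0.03211641940058493 7.9996492351347115
probe_center [([0.433, 0.286, 0.111], 0.5)]
probe_tip []
probe [([0.44, 0.29, 0.065], 0.69)]
```

View pics/s4.png

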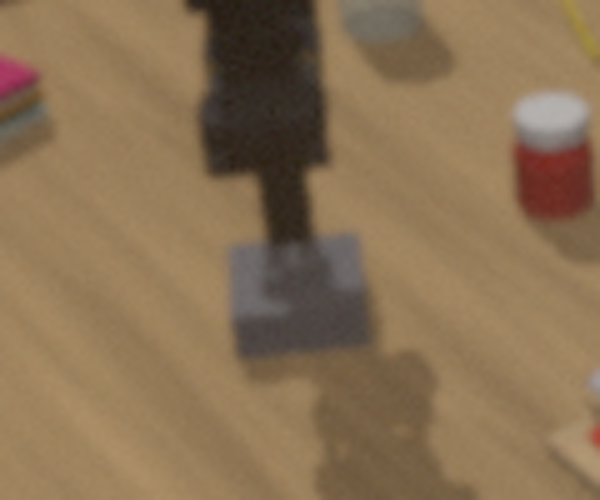

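The side crop shows the probe held at (290,200) with its nose over the collar. Next I'll tilt it in the grip by dragging its nose against the collar wall under a light grip.

servo_tool(rows=[1,0,0,0.003,0,1,0,0,0,0,1,0.006,0,0,0,1,0.006,0,0,0], newtons=4)

```text
time: 10.18
position: [0.4217, 0.293, 0.0891]
tool_rot: [0.24, 0.971, -0.0, -0.0]
ft_force: [0.9, -0.1, -0.7]
grip_width: 0.0322
grip_force: 4.0
```

servo_tool(rows=[1,0.004,0,0,0,1,0.004,0,0,0,1,0.004,0,0,0,1,0,0,0,0])

```text
time: 10.52
position: [0.4105, 0.299, 0.0896]
tool_rot: [0.239, 0.971, -0.0, -0.0]
ft_force: [0.8, 0.9, -1.2]
grip_width: 0.0318
grip_force: 4.0
```

```bash
python3 - <<'E'
from h import *
o=robot.get_obs();print(o['position'],o['ft_force'],o['grip_width'],o['grip_force'])
p=robot.camera('wrist')
a=p['pixels'][:,:,::-1]
p=robot.camera('side')
b=cv2.resize(p['pixels'][100:180,180:308,::-1],(640,400),interpolation=2);cv2.imwrite('pics/s5.png',cv2.resize(np.vstack([a,b]),(480,600)))
E
```

```text
[0.41052625 0.29895237 0.08958988] [ 0.77889381  0.91419156 -1.23821946] 0.031778450651315376 4.000096983363619
```

View pics/s5.png

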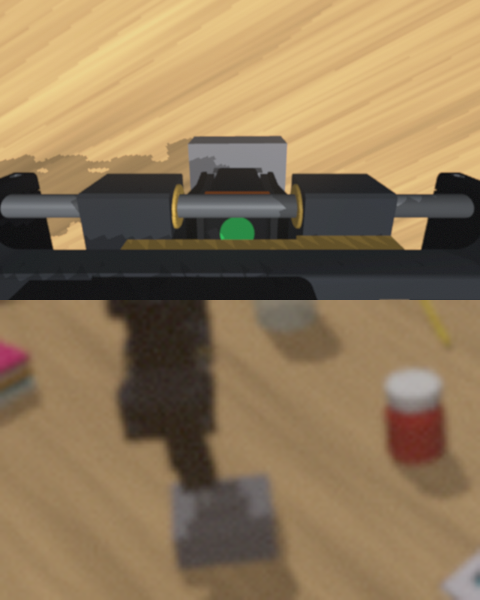

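servo_tool(rows=[1,0.0035,0,0,0,1,0.004,0,0,0,1,0,0,0,0])

```text
time: 10.87
position: [0.4044, 0.3024, 0.0896]
tool_rot: [0.239, 0.971, 0.0, -0.0]
ft_force: [0.6, -0.2, -1.0]
grip_width: 0.0322
grip_force: 4.0
```

```bash
python3 - <<'E'
from h import *
o=robot.get_obs();T=tcp(o);print(T.round(4)[:3],o['ft_force'],o['grip_width'],o['grip_force'])
p=robot.camera('wrist');print(p['intrinsics'],np.array(p['mount']).round(4).tolist())
c=cam(p,T)
im=cv2.cvtColor(p['pixels'],cv2.COLOR_RGB2HSV)
m=cv2.inRange(im,(45,80,40),(85,255,255));n,l,st,ce=cv2.connectedComponentsWithStats(m)
i=1+st[1:,4].argmax();print(st[i],ce[i])
np.save('T.npy',T);save(p,'w6')
E
```

```text
[[-8.853e-01  4.650e-01  0.000e+00  4.044e-01]
 [ 4.650e-01  8.853e-01  2.000e-04  3.024e-01]
 [ 1.000e-04  2.000e-04 -1.000e+00  8.960e-02]] [ 0.61700325 -0.18490834 -0.97230674] 0.03220282931856344 4.000091310408607
[[329.80789553   0.         315.84110076]
 [  0.         329.80789553 199.03600208]
 [  0.           0.           1.        ]] [[0.0008, -0.9663, -0.2576, 0.0702], [1.0, 0.0006, 0.0007, 0.0005], [-0.0006, -0.2576, 0.9663, -0.1613], [0.0, 0.0, 0.0, 1.0]]
[ 292  290   48   30 1325] [315.75169811 304.1909434 ]
```

```bash
cat >> h.py <<'E'
K0=np.array([[329.808,0,315.841],[0,329.808,199.036],[0,0,1]])
M0=np.array([[.0008,-.9663,-.2576,.0702],[1,.0006,.0007,.0005],[-.0006,-.2576,.9663,-.1613],[0,0,0,1]])
def wproj(X):
    Y=(np.atleast_2d(X)-M0[:3,3])@M0[:3,:3]; Y=Y@K0.T; return Y[:,:2]/Y[:,2:]
def bar(th,X,h=.003,gx=0):
    "probe-centre coords (x along tool x, z up the bar) -> tool coords; grasp h above centre"
    s,c=np.sin(th),np.cos(th);X=np.atleast_2d(X).astype(float)
    return np.array([gx,0,-.019])+np.c_[X[:,0]*c+(X[:,2]-h)*s, X[:,1], X[:,0]*s-(X[:,2]-h)*c]
E
python3 - <<'E'
from h import *
a=np.linspace(0,2*np.pi,100)
for r in(.007,.008,.009):
  for d in(12,16,20,24):
    q=wproj(bar(np.radians(d),np.c_[r*np.cos(a),r*np.sin(a),0*a+.045]))
    e=wproj(bar(np.radians(d),[[.016,.016,.045],[.016,-.016,.045],[.016,.016,-.045]]))
    print(r,d,'dot top row',q[:,1].min().round(1),'cols',q[:,0].min().round(),q[:,0].max().round(),'edge',e.round(0).tolist())
im=cv2.imread('pics/w6.png')[210:330,230:400]
cv2.imwrite('pics/w6c.png',cv2.convertScaleAbs(cv2.resize(im,None,fx=4.5,fy=4.5,interpolation=2),alpha=2.2,beta=10))
E
```

```text
0.007 12 dot top row 275.7 cols 294.0 334.0 edge [[361.0, 250.0], [267.0, 250.0], [341.0, 220.0]]
0.007 16 dot top row 266.9 cols 294.0 334.0 edge [[360.0, 241.0], [268.0, 241.0], [341.0, 225.0]]
0.007 20 dot top row 258.1 cols 294.0 334.0 edge [[360.0, 232.0], [268.0, 232.0], [341.0, 230.0]]
0.007 24 dot top row 249.5 cols 294.0 334.0 edge [[359.0, 224.0], [269.0, 224.0], [340.0, 236.0]]
0.008 12 dot top row 272.8 cols 291.0 337.0 edge [[361.0, 250.0], [267.0, 250.0], [341.0, 220.0]]
0.008 16 dot top row 264.0 cols 291.0 337.0 edge [[360.0, 241.0], [268.0, 241.0], [341.0, 225.0]]
0.008 20 dot top row 255.2 cols 291.0 337.0 edge [[360.0, 232.0], [268.0, 232.0], [341.0, 230.0]]
0.008 24 dot top row 246.6 cols 291.0 337.0 edge [[359.0, 224.0], [269.0, 224.0], [340.0, 236.0]]
0.009 12 dot top row 269.9 cols 288.0 340.0 edge [[361.0, 250.0], [267.0, 250.0], [341.0, 220.0]]
0.009 16 dot top row 261.1 cols 288.0 340.0 edge [[360.0, 241.0], [268.0, 241.0], [341.0, 225.0]]
0.009 20 dot top row 252.3 cols 288.0 340.0 edge [[360.0, 232.0], [268.0, 232.0], [341.0, 230.0]]
0.009 24 dot top row 243.8 cols 288.0 340.0 edge [[359.0, 224.0], [269.0, 224.0], [340.0, 236.0]]
```

View pics/w6c.png

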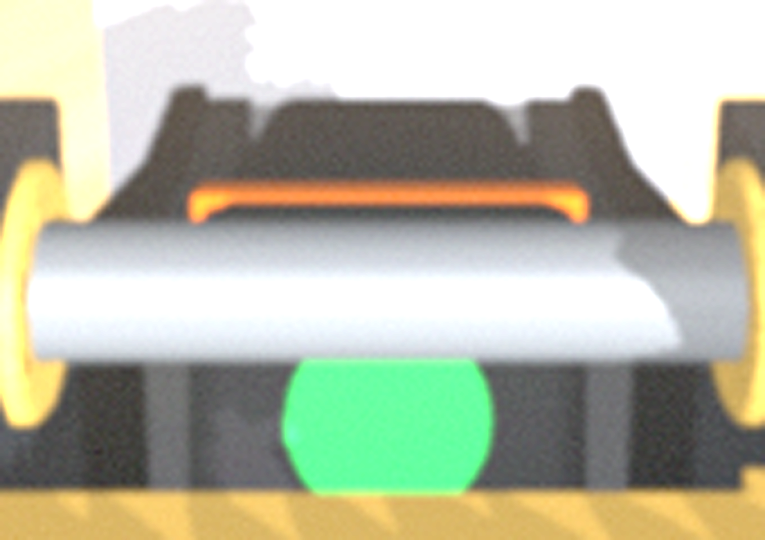

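The crop shows the bar's lower edge at row 232 and the green dot centred at row 303. That fits a tilt of about 16° with the bar 4 mm off the pad centre, so I'll drag 4.5 mm more.

servo_tool(rows=[1,0.0025,0,0,0,1,0.002,0,0,0,1,0,0,0,0])

```text
time: 11.17
position: [0.4006, 0.3043, 0.0896]
tool_rot: [0.239, 0.971, 0.0, 0.0]
ft_force: [0.9, -0.9, -1.4]
grip_width: 0.0318
grip_force: 4.0
```

```bash
cat > tilt.py <<'E'
from h import *
from scipy.optimize import least_squares
def tilt(show=None):
    o=robot.get_obs();T=tcp(o);print(T.round(4)[:3],o['ft_force'],o['grip_width'],o['grip_force'])
    p=robot.camera('wrist');im=p['pixels'];hs=cv2.cvtColor(im,cv2.COLOR_RGB2HSV)
    m=cv2.inRange(hs,(45,80,40),(85,255,255))>0
    ys,xs=np.nonzero(m&(np.arange(400)[:,None]>270))
    w=[(y,np.ptp(xs[ys==y])+1) for y in np.unique(ys)]
    # circle centre row from chord widths: ellipse w^2=W^2(1-((y-c)/b)^2)
    Y=np.array([a for a,_ in w],float);W2=np.array([b for _,b in w],float)**2
    A=np.polyfit(Y,W2,2);cy=-A[1]/2/A[0];print('dot row',cy,'rows',Y.min(),Y.max(),'W',np.sqrt(np.polyval(A,cy)))
    col=im[205:262,306:326].mean((1,2));g=np.diff(col);print('column',205,col.round().astype(int).tolist())
    return p,cy
def fit(cy,low):
    f=lambda v:[wproj(bar(v[0],[[.016,0,-.045]],gx=v[1]))[0,1]-low,wproj(bar(v[0],[[0,0,.045]],gx=v[1]))[0,1]-cy]
    s=least_squares(f,[.3,0]).x;print('theta',np.degrees(s[0]),'gx',s[1])
E
python3 - <<'E'
from tilt import *
fit(303,232)
p,cy=tilt();save(p,'w7')
E
```

```text
theta 15.08693835954784 gx -0.005360957589149867
[[-8.853e-01  4.650e-01  0.000e+00  4.006e-01]
 [ 4.650e-01  8.853e-01  1.000e-04  3.043e-01]
 [ 0.000e+00  1.000e-04 -1.000e+00  8.960e-02]] [ 0.85752788 -0.90485759 -1.38242226] 0.0317969859677293 3.999928093253402
dot row 298.8573978435757 rows 290.0 319.0 W 47.73849043915168
column 205 [78, 89, 114, 134, 139, 138, 138, 138, 138, 138, 137, 138, 138, 138, 138, 137, 137, 137, 137, 137, 137, 137, 137, 137, 137, 137, 136, 135, 134, 136, 131, 108, 68, 39, 36, 37, 37, 37, 37, 36, 36, 36, 42, 56, 69, 68, 53, 39, 36, 37, 38, 39, 41, 46, 54, 63, 70]
```

servo_tool(rows=[1,0.0015,0,0,0,1,0,0,0,0])

```text
time: 11.38
position: [0.3995, 0.305, 0.0896]
tool_rot: [0.24, 0.971, 0.0, 0.0]
ft_force: [0.5, -0.5, -1.8]
grip_width: 0.0319
grip_force: 4.0
```

servo_tool(rows=[1,0,0,0,0,1,0,0,-0.01,0,1,0,0,-0.03,0,1,0,0,-0.04,0,1,0,0,-0.04,0], newtons=15)

```text
time: 11.8
position: [0.3978, 0.3043, 0.2105]
tool_rot: [0.24, 0.971, -0.001, -0.002]
ft_force: [1.4, 0.1, -2.0]
grip_width: 0.032
grip_force: 15.0
```

```bash
python3 - <<'E'
from tilt import *
fit(298.9,236.3)
p,cy=tilt();save(p,'w8')
E
```

```text
theta 17.7087865526534 gx -0.005931635973168119
[[-0.8851  0.4653 -0.0043  0.3978]
 [ 0.4653  0.8851 -0.0015  0.3043]
 [ 0.0031 -0.0033 -1.      0.2105]] [ 1.43415612  0.07210836 -1.97269424] 0.03204970157865596 14.99984106165357
dot row 297.45540345051955 rows 290.0 319.0 W 47.39415700168636
column 205 [137, 136, 134, 129, 122, 116, 112, 111, 109, 108, 106, 104, 102, 99, 93, 87, 82, 80, 81, 83, 87, 91, 98, 108, 119, 128, 132, 134, 132, 124, 107, 87, 68, 50, 39, 36, 36, 36, 35, 36, 34, 39, 52, 66, 66, 53, 39, 36, 37, 39, 40, 41, 42, 46, 54, 63, 70]
```

```bash
python3 - <<'E'
from h import *
rays=[]
for n in('top','side'):
    p=robot.camera(n);c=cam(p);im=p['pixels']
    uv=proj(p,[[.559,.003,.063]])[0];u,v=uv.round().astype(int)
    w=im[v-9:v+10,u-9:u+10].astype(float)
    m=(w.min(2)>150)
    k,l,st,ce=cv2.connectedComponentsWithStats(m.astype(np.uint8));i=1+((ce[1:]-9)**2).sum(1).argmin()
    g=ce[i]+[u-9,v-9];print(n,uv,g,st[i])
    rays.append((c,g))
    for q in('spot','frame_tab','frame_hinge'):print(q,[np.round(d['at'],3).tolist() for d in robot.place_of(p,q) if np.linalg.norm(d['at'][:2]-np.array([.56,-.005]))<.09])
    for d in robot.outline_of(p,'frame'):
        m=d['region'];vv,uu=np.argwhere(m).mean(0)
        if np.hypot(uu-u,vv-v)<25:
            s=np.sin(.349);c0=np.cos(.349);print('frame rect',m.sum(),rect(c,m,np.array([.559,.003,.068]),np.array([-s,0,c0]),np.array([c0,0,s]),np.array([0,1.,0])))
A=np.zeros((3,3));b=np.zeros(3)
for (K,Rw,C),g in rays:
    d=Rw@np.linalg.inv(K)@np.r_[g,1];d/=np.linalg.norm(d);Q=np.eye(3)-np.outer(d,d);A+=Q;b+=Q@C
X=np.linalg.solve(A,b);print('spot',X)
o=robot.get_obs();print(tcp(o).round(4)[:3],o['q'].round(2) if hasattr(o['q'],'round') else o['q'])
E
```

```text
top [272.30179303 163.91977393] [272.42105263 163.71929825] [ 5  5  9  8 57]
spot [[0.557, 0.006, 0.062]]
frame_tab [[0.558, 0.004, 0.063], [0.503, -0.013, 0.045]]
frame_hinge [[0.633, -0.012, 0.088]]
frame rect 1193 ((-4.132240295410156, -11.435550689697266), (153.346435546875, 114.57691192626953), 0.5966952443122864)
side [318.24129779 173.52257068] [318.68181818 173.81818182] [ 7  7  6  5 22]
spot [[0.559, 0.002, 0.068]]
frame_tab [[0.497, -0.01, 0.045]]
frame_hinge [[0.632, -0.011, 0.087]]
frame rect 821 ((-2.9048919677734375, -16.248580932617188), (153.46902465820312, 126.2755126953125), 1.9511516094207764)
spot [0.56023893 0.00279449 0.06135057]
[[-0.8852  0.4652 -0.0028  0.3988]
 [ 0.4652  0.8852 -0.0012  0.3045]
 [ 0.0019 -0.0024 -1.      0.2083]] [ 0.43  0.38  1.75  0.    1.01 -0.66]
```

servo_tool(rows=[1,-0.015,-0.013,0,0,1,-0.025,-0.021,0,0,1,-0.025,-0.021,0,0,1,-0.025,-0.021,0,0,1,-0.025,-0.021,0,0])

```text
time: 12.77
position: [0.4562, 0.1643, 0.2089]
tool_rot: [0.239, 0.971, -0.0, -0.001]
ft_force: [-0.3, -0.1, -1.7]
grip_width: 0.0318
grip_force: 15.0
```

servo_tool(rows=[1,-0.025,-0.021,0,0,1,-0.025,-0.021,0,0,1,-0.025,-0.021,0,0,1,-0.025,-0.021,0,0,1,-0.025,-0.021,0,0])

```text
time: 13.18
position: [0.518, 0.0129, 0.2088]
tool_rot: [0.24, 0.971, 0.0, -0.001]
ft_force: [-0.3, 0.4, -0.8]
grip_width: 0.0318
grip_force: 15.0
```

servo_tool(rows=[1,-0.01,-0.008,0,-4.8,1,0,0,0,-6,1,0,0,0,-6,1,0,0,0,-6,1,0,0,0,-6])

```text
time: 13.6
position: [0.5228, 0.0024, 0.2086]
tool_rot: [-0.012, 1.0, 0.0, -0.001]
ft_force: [-0.2, -0.1, -2.1]
grip_width: 0.032
grip_force: 15.0
```

servo_tool(rows=[1,0,0,0.025,0,1,0,0,0.025,0,1,0,0,0.015,0,1,0,0,0,0])

```text
time: 13.93
position: [0.5202, 0.0032, 0.1409]
tool_rot: [-0.009, 1.0, 0.001, -0.004]
ft_force: [-0.5, 0.4, -2.4]
grip_width: 0.0321
grip_force: 15.0
```

```bash
python3 - <<'E'
from tilt import *
p,cy=tilt()
T=tcp(robot.get_obs())
for n in('side','top'):
    p=robot.camera(n);save(p,n+'9')
    for q in('probe_tip','probe_center','probe'):print(n,q,[(np.round(T[:3,:3].T@(d['at']-T[:3,3]),3).tolist(),round(d['score'],2)) for d in robot.place_of(p,q)[:1]])
    X=bar(np.radians(19),[[0,0,-.069],[0,0,.045]],gx=-.005)@T[:3,:3].T+T[:3,3]
    print('model tip,top world',X.round(4).tolist(),proj(p,X).round(1).tolist())
    if n=='side': cv2.imwrite('pics/s9.png',cv2.resize(p['pixels'][90:200,255:385,::-1],None,fx=5,fy=5,interpolation=2))
E
```

```text
[[-0.9998 -0.0186 -0.0086  0.5202]
 [-0.0186  0.9998  0.0018  0.0032]
 [ 0.0086  0.002  -1.      0.1409]] [-0.54032586  0.36065008 -2.42825674] 0.03213052520332119 15.00000273634214
dot row 297.3553141723768 rows 290.0 319.0 W 47.49569937768715
column 205 [222, 223, 225, 226, 225, 225, 225, 225, 225, 225, 223, 204, 166, 138, 131, 131, 131, 131, 131, 131, 131, 130, 130, 130, 130, 130, 129, 129, 128, 121, 106, 86, 68, 55, 48, 46, 46, 46, 46, 45, 44, 50, 64, 78, 77, 61, 47, 43, 45, 46, 46, 47, 49, 53, 58, 64, 68]
side probe_tip []
side probe_center [([-0.009, -0.004, -0.015], 0.63)]
side probe [([-0.023, 0.002, 0.027], 0.49)]
model tip,top world [[0.5497, 0.0036, 0.0933], [0.5132, 0.0027, 0.2013]] [[315.6, 166.5], [305.2, 139.9]]
top probe_tip []
top probe_center []
top probe [([0.022, -0.016, 0.097], 0.29)]
model tip,top world [[0.5497, 0.0036, 0.0933], [0.5132, 0.0027, 0.2013]] [[270.7, 164.1], [265.1, 166.4]]
```

View pics/s9.png

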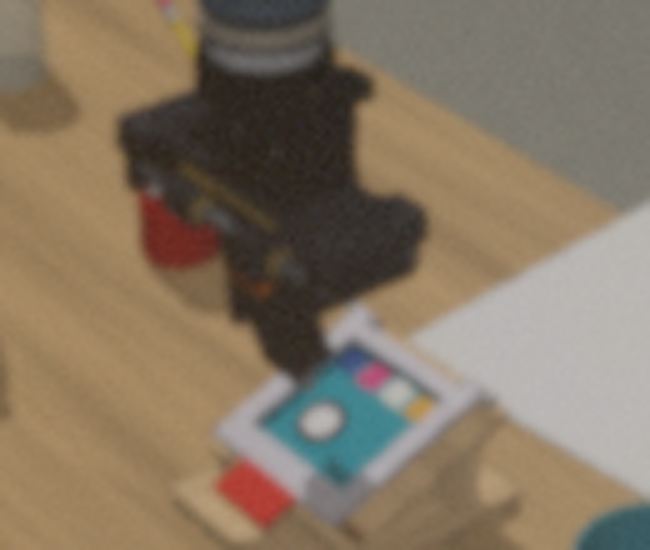

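The side crop shows the frame shut. The probe leans with the slope and its tip is near crop (302,380), where the model puts it. Now I'll approach along the normal.

servo_tool(rows=[1,-0.003,0,0.01,0,1,-0.003,0,0.01,0,1,0,0,0,0,1,0,0,0,0])

```text
time: 14.72
position: [0.5286, 0.0029, 0.1234]
tool_rot: [-0.009, 1.0, 0.0, -0.001]
ft_force: [0.1, -0.3, -1.8]
grip_width: 0.032
grip_force: 15.0
```

```bash
python3 - <<'E'
from h import *
for i in range(2):
    o=robot.get_obs();T=tcp(o);print(T.round(4)[:3].tolist(),o['ft_force'],o['moment'])
    p=robot.camera('wrist')
    print([(np.round(d['at'],4).tolist(),round(d['score'],2)) for d in robot.place_of(p,'spot')[:1]])
X=bar(np.radians(19),[[0,0,-.069]],gx=-.006)@T[:3,:3].T+T[:3,3];print(X)
# white dot in wrist
im=p['pixels'];m=((im.min(2)>150)).astype(np.uint8);n,l,st,ce=cv2.connectedComponentsWithStats(m)
c=cam(p,T);s=np.sin(.349);k=np.cos(.349)
for i in range(1,n):
    if 60<st[i][4]<8000: print(st[i],ce[i],onplane(c,ce[i],np.array([.5595,.003,.062]),np.array([-s,0,k])))
save(p,'w10')
p=robot.camera('side');save(p,'s10')
cv2.imwrite('pics/v10.png',np.vstack([cv2.resize(im[:260,:,::-1],(700,284)),cv2.resize(p['pixels'][140:190,270:390,::-1],(700,292),interpolation=2)]))
E
```

```text
[[-0.9998, -0.0189, -0.0025, 0.5286], [-0.0189, 0.9998, 0.0005, 0.0029], [0.0025, 0.0006, -1.0, 0.1234]] [ 0.14550021 -0.31275372 -1.75657102] [-0.02241959 -0.02870328 -0.06584757]
[]
[[-0.9998, -0.0189, -0.001, 0.529], [-0.0189, 0.9998, 0.0002, 0.0029], [0.001, 0.0002, -1.0, 0.1241]] [-0.15045172  0.15599286 -1.32137748] [ 0.01679047 -0.02641536 -0.02375231]
[]
[[0.55837752 0.00341935 0.07500313]]
[622  88  18  35 332] [633.3253012  106.47891566] [[0.45075431 0.24591304 0.02242792]]
[ 323  144   61   37 1499] [359.50833889 158.65577051] [[0.49291741 0.0356119  0.03777089]]
[ 217  183  173   75 6031] [309.70154203 204.06997181] [[ 0.52577504 -0.00118128  0.04972763]]
```

View pics/v10.png

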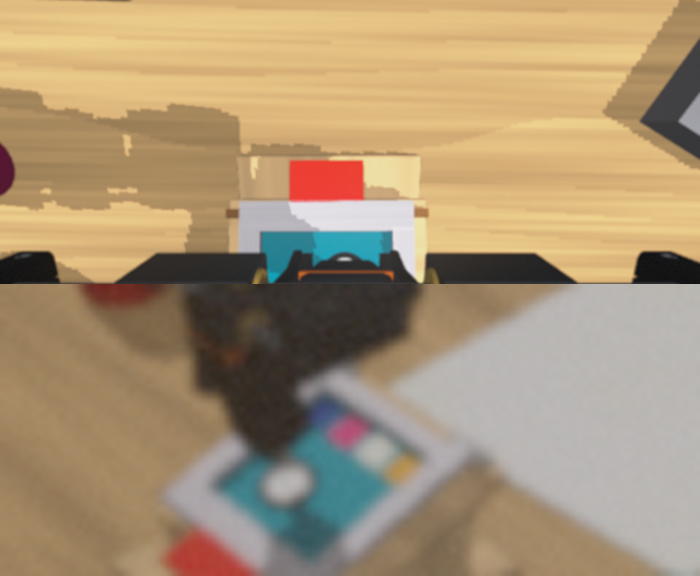

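The wrist view shows the dot's near rim at (345,257), centred under the probe (column 315). The tile and frame are square to the image, and the side view shows the tip above the dot. I'll refine the slope coordinate from the ring's rim.

```bash
python3 - <<'E'
from h import *
im=cv2.imread('pics/w10.png').astype(int)
for v in range(205,244): print(v,im[v,312:319].mean(0).round().astype(int).tolist(),end=' ')
T=tcp(robot.get_obs());s=np.sin(.349);k=np.cos(.349);c=(K0,)+tuple([(T@M0)[:3,:3],(T@M0)[:3,3]])
print(T[:3,3])
for v in(229,231,233,235,237):print(v,onplane(c,[[315.5,v]],np.array([.5595,.003,.062]),np.array([-s,0,k]))[0].round(4))
m=cv2.inRange(cv2.imread('pics/w10.png'),(150,150,150),(255,255,255))[225:245,290:345]
print([(225+r,290+np.nonzero(x)[0].min(),290+np.nonzero(x)[0].max()) for r,x in enumerate(m) if x.any()])
E
```

```text
205 [229, 224, 226] 206 [229, 224, 226] 207 [229, 224, 226] 208 [229, 224, 226] 209 [228, 223, 226] 210 [221, 216, 219] 211 [200, 188, 173] 212 [181, 164, 105] 213 [182, 162, 55] 214 [184, 164, 47] 215 [185, 164, 48] 216 [185, 165, 49] 217 [185, 164, 47] 218 [184, 164, 47] 219 [185, 165, 47] 220 [184, 164, 46] 221 [185, 164, 46] 222 [185, 165, 46] 223 [185, 164, 45] 224 [184, 164, 44] 225 [184, 165, 44] 226 [184, 164, 43] 227 [184, 164, 42] 228 [184, 164, 41] 229 [178, 159, 43] 230 [153, 137, 50] 231 [109, 98, 58] 232 [72, 67, 62] 233 [59, 57, 60] 234 [70, 68, 70] 235 [124, 123, 123] 236 [182, 182, 181] 237 [193, 192, 191] 238 [144, 143, 143] 239 [79, 78, 78] 240 [45, 44, 44] 241 [44, 43, 43] 242 [45, 44, 44] 243 [46, 44, 44] [0.52925339 0.00277824 0.12468375]
229 [0.5433 0.0035 0.0561]
231 [0.5447 0.0035 0.0566]
233 [0.546  0.0035 0.0571]
235 [0.5474 0.0036 0.0576]
237 [0.5488 0.0036 0.0581]
[(236, np.int64(311), np.int64(318)), (237, np.int64(311), np.int64(319))]
```

servo_tool(rows=[1,0.0035,0,0.0013,0,1,-0.0014,0,0.0038,0,1,-0.0014,0,0.0038,0,1,0,0,0,0,1,0,0,0,0])

```text
time: 15.38
position: [0.5284, 0.0028, 0.1153]
tool_rot: [-0.009, 1.0, 0.0, -0.0]
ft_force: [-0.0, 0.7, -1.7]
grip_width: 0.0321
grip_force: 15.0
```

servo_tool(rows=[1,0,0,0,0,1,0,0,0,0,1,0,0,0,0])

```text
time: 15.63
position: [0.5286, 0.0028, 0.1157]
tool_rot: [-0.009, 1.0, -0.0, 0.0]
ft_force: [0.6, -0.3, -1.3]
grip_width: 0.032
grip_force: 15.0
```

servo_tool(rows=[1,-0.001,0,0.0028,0,1,0,0,0,0,1,0,0,0,0])

```text
time: 15.88
position: [0.5294, 0.0028, 0.1127]
tool_rot: [-0.009, 1.0, 0.0, -0.0]
ft_force: [0.1, 0.5, -1.1]
grip_width: 0.0319
grip_force: 15.0
```

servo_tool(rows=[1,-0.0007,0,0.0019,0,1,0,0,0,0,1,0,0,0,0])

```text
time: 16.13
position: [0.5301, 0.0028, 0.111]
tool_rot: [-0.009, 1.0, -0.0, -0.0]
ft_force: [-1.1, -0.2, 0.5]
grip_width: 0.0319
grip_force: 15.0
```

servo_tool(rows=[1,-0.0007,0,0.0019,0,1,0,0,0,0,1,0,0,0,0])

```text
time: 16.38
position: [0.5308, 0.0029, 0.109]
tool_rot: [-0.009, 1.0, -0.0, -0.0]
ft_force: [-0.2, 1.1, 0.0]
grip_width: 0.032
grip_force: 15.0
```

```bash
cat > ft.py <<'E'
from h import *
F=[];M=[];X=[]
for i in range(6):
    o=robot.get_obs();F.append(o['ft_force']);M.append(o['moment']);X.append(o['position']);robot.camera('side')
print('F',np.mean(F,0).round(2),np.std(F,0).round(2),'M',np.mean(M,0).round(3),'X',np.mean(X,0).round(4),o['time'])
E
python3 ft.py
```

```text
F [-0.74  0.45  0.57] [0.51 0.43 0.45] M [0.036 0.171 0.011] X [0.5308 0.0028 0.1091] 16.6333
```

servo_tool(rows=[1,-0.0009,0,0.0024,0,1,0,0,0,0,1,0,0,0,0,1,0,0,0,0])

```text
time: 17.02
position: [0.5316, 0.0029, 0.1066]
tool_rot: [-0.009, 1.0, 0.0, -0.0]
ft_force: [-2.2, -0.4, 1.2]
grip_width: 0.0318
grip_force: 15.0
```

```bash
python3 ft.py; python3 - <<'E'
from tilt import *
p,cy=tilt();save(p,'w12')
fit(cy,236);fit(cy,236.5)
p=robot.camera('side')
for q in('probe_tip','probe_center','probe','frame_tab','spot'):print(q,[(np.round(d['at'],3).tolist(),round(d['score'],2)) for d in robot.place_of(p,q)[:3]])
E
```

```text
F [-1.62 -0.24  1.39] [0.46 0.28 0.35] M [ 0.012  0.293 -0.01 ] X [0.5316 0.0029 0.1066] 17.2667
[[-9.998e-01 -1.890e-02 -3.000e-04  5.316e-01]
 [-1.890e-02  9.998e-01  0.000e+00  2.900e-03]
 [ 3.000e-04  0.000e+00 -1.000e+00  1.066e-01]] [-1.33753521 -0.13266592  1.05075392] 0.031818534883275476 14.999941179994494
dot row 297.1803210864399 rows 290.0 319.0 W 47.51809755545369
column 205 [227, 227, 226, 226, 227, 227, 226, 227, 225, 212, 178, 148, 132, 131, 131, 130, 130, 127, 125, 124, 124, 126, 126, 125, 125, 124, 124, 123, 123, 121, 115, 100, 77, 56, 46, 44, 44, 44, 43, 43, 43, 48, 64, 78, 77, 60, 45, 42, 43, 44, 45, 46, 47, 52, 58, 64, 68]
theta 17.98590560077847 gx -0.005488180174413753
theta 18.17979604735644 gx -0.005650322314640795
probe_tip []
probe_center [([0.538, 0.004, 0.126], 0.52)]
probe [([0.555, 0.008, 0.079], 0.67)]
frame_tab [([0.179, -0.24, 0.057], 0.88), ([0.498, -0.01, 0.042], 0.82), ([0.437, -0.509, 0.058], 0.73)]
spot [([0.518, -0.518, 0.082], 0.98), ([0.563, -0.001, 0.066], 0.86), ([0.259, -0.227, 0.081], 0.7)]
```

```bash
python3 -c "
from rig import robot
print(robot.hand_in())"
```

```text
the job is handed in; nothing more can be done
None
```

The job is handed in: the frame is shut on the small turquoise tile and the gripper holds the probe with its nose on the white dot, about half pushed in (about 3.1 N, roughly 6 mm) and 18–19° tilted against the 20° slope.

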